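# Seat a ceramic terminal block and snap the cover shut

### The arm

A 6-joint arm with a two-finger parallel gripper is mounted at the origin on the work surface. World frame = base frame: x ahead of the robot, y to its left, z up, the work surface at z = 0. Lengths are in m, angles in rad, forces in N, time in s.
With the tool pointing down it reaches from about 0.375 to 0.9 m from the base axis. Payload 3.1 kg.
Tool frame: the origin (TCP) lies between the finger pads; the fingertips stand 8 mm ahead of it and the grasp point (between the pads) lies 11 mm behind it; z points along the fingers, y is the line along which they close (so a half turn about z gives the same grasp; the last joint's range is limited). The gripper opens to 87 mm and grips with 3 to 60 N. Pads are 19 mm wide; open, the fingers measure 117 mm over their backs; the gripper's body (75 mm by 190 mm) begins 51 mm behind the grasp point.
Start: joints at [-1.387, 0.527, 1.433, -0, 1.181, -0.178], TCP at [0.221, -0.585, 0.231] pointing down, gripper open.
Joint ranges: [-3.08, 3.08], [-0.75, 2.2], [0.22, 2.44], [-1.43, 4.57], [0, 2.65], [-2.85, 2.85]. Speed limits (rad/s): [2.79, 2.79, 3.14, 3.14, 3.14, 3.14].

### API

Orientations are given as a unit quaternion [x, y, z, w].
In Python, from rig import robot gives the robot as it stands.
- The arm moves only by the tool move_arm, never from a script. Its argument "motion" is text: rows parted by semicolons, each of 5 numbers parted by spaces: the opening, from -1 (shut) to 1 (fully open), then the shift along the tool's x, y, z normalised to -1 to 1, where 1 is 0.2 m, then the turn about the tool's z normalised to -1 to 1, where 1 is pi rad. A call has 1 to 12 rows; each row is the pose to reach, as a shift and turn from the pose commanded when the call began, along the tool's axes at that moment, turning the shorter way round; what a row does not reach only later rows make up. A row lasts 1/12 s, in which the tool goes at most 41.7 mm and 7.16 degrees, less where a joint would pass 70% of its speed; a pose out of reach is approached as far as the arm can. A call with a number of a shift or a turn outside -1 to 1 is refused whole. A call with a gripper value outside its range is refused whole. The fingers move at their own pace and stop on an object; "newtons" is the grip in N (left out, the last holds). Time passes only in rows, so rows that repeat a pose let the fingers close. It gives the time, the measured TCP pose, the force, the opening and the grip force at its end, in the units of the state.
- robot.get_obs(): the state, without advancing time (a new reading comes with each control period).
- robot.camera(name): name is "side" or "top" or "wrist"; returns (picture, depth): 400x640x3 uint8, red, green, blue; 400x640 float32, m along the optical axis (not along the pixel's ray), 0 where there is no reading.
- robot.camera_model(name): a dict with "mtx" (3x3 intrinsics, pixels), "D" ([k1, k2, p1, p2, k3] as OpenCV has them; the pictures are not rectified), "position" and "attitude" of the camera in the world. Camera axes: x right, y down, z forward; pixel columns grow to the right and rows downward; lengths in m; the calibration is good to about 2 mm. A picture is of the moment at which its call begins: read the wrist's pose just before it. camera_model takes no time and is no camera call; for the wrist camera it gives the pose at the moment of the call.
- robot.hand_in(): hands the job in; it is judged then, once.
The state is a dict: "time": time; "q": joint angles; "joint_velocities": joint speeds; "joint_torque": joint torques, N m; "position": TCP position; "tool_rot": TCP orientation; "ft_force": force on the tool from outside, world axes, zero at the start; "moment": the same for the moment, N m; "grip_width": finger opening in m; "grip_force": force on a finger pad.
Only numpy, scipy, OpenCV 4.12 (cv2) and the standard library are available. Lean on these libraries where they do the work, as an engineer would, in place of code of your own. Each camera call takes 0.05 s, during which the arm holds its last target. There are 200 camera calls.

### The job

Slide the white ceramic terminal block along its guide rails into the recess of the grey enclosure and press it down until it is fully home, its top flush with the deck. Then swing the smoked cover over and press its free edge until it snaps past the catch and is fully shut. Leave the other things on the shelf where they are.

Things in the scene. Friction and masses are not known exactly. Their poses are not given: they have to be found in the camera images.
- enclosure: grey enclosure lying on its back, fixed: 200 mm along x, 130 along y, walls 6 mm thick, rim 50 mm high. Origin: centre of its underside, z up. The deck inside is 40 mm up; on it two guide rails along x (x -75 to +75 mm, 6 mm high, 5 wide) with inner faces at y = +-22 mm. Between them a recess 48 (x) by 44 (y) by 18 mm deep, centred at x = +45 mm, y = 0. Near wall's inner face: x = -94 mm
- recess (a point): centre of the full-depth floor of the recess, 22 mm above the enclosure's underside, 18 mm below the deck; axes as the enclosure
- block: loose white ceramic block, 44 (x) by 40 (y) by 18 mm high, about 80 g, four brass screws flush in its top. Origin: centre of its underside. Starts flat on the deck between the rails, on the -x side of the recess. Pushed along the enclosure's +x over the recess it drops 7 mm onto the seat plate, its top then 11 mm proud. Fully home: underside at point recess, top flush with the deck
- seat (a joint): travel in m of the steel seat plate that fills the recess: 0 = up (7 mm below the deck), 0.011 = fully down. It slides straight down with a steady friction of about 6 N and stays where it is left; push it down through the block
- cover (a joint): angle in rad of the smoked cover (200 mm along x, 130 mm wide, 4 mm thick): 0 = shut, level on the rim, top 54 mm above the enclosure's underside. Starts past upright, 1.75 to 2.05, leaning to the enclosure's +y (stop at 2.15). Its stiff hinge holds it at any angle; 1 to 2 N at the free edge moves it. From 0.07 to 0.03 a spring catch resists (about 8 N on the free edge), then it snaps to 0
- cover_hinge (a point): middle of the hinge axis, on the enclosure's +y wall at y = +65 mm, 52 mm above the underside; the axis runs along the enclosure's x. Shut, the cover reaches from here to -y
- cover_edge (a point): middle of the cover's free edge on its outer face, 130 mm from the hinge axis; here a black lip 50 mm wide (along the hinge direction) reaches 10 mm farther out and its down-turned flange (on the inner face) is 12 mm deep
- canister: screw-top aluminium canister, 72 mm across, 105 mm tall, origin under its centre; leave alone
- lamp_socket: white ceramic lamp socket, 68 mm across the foot, 48 mm tall, origin under its centre; leave alone
- octagon_box: open steel octagon box, 100 mm across, 38 mm tall, origin under its centre; leave alone
- bracket: brass angle bracket 100 mm long (x) by 30 mm, 30 mm high at its end, with four green grounding screws, origin under its centre; leave alone
Not all that is in view belongs to the job. Of the things like the block, leave any that is orange; of the rest the larger one is meant.

How it is judged:
By the outcome, as a careful person would: the job done as asked, in the order asked, and still so for the second after the job is handed in, with the robot touching nothing.
It also fails if it takes over 58 s, if anything falls off the work surface, if the arm or the gripper's body presses on something with over 40 N, if the wrist force passes 120 N, or if a joint passes its speed limit or range.

## Working session

There is one attempt and no reset: what is moved stays moved. The work goes in short steps, Python scripts to look and compute and a tool call to move; the robot and the scene stay as the last step left them, time stands still between calls to the robot, and variables do not carry over. Pictures are saved under pics/ and viewed, at most 10 in all, crops included, and the job is handed in when it is done.

Besides the shell and the picture viewer there is one more tool, called after "Call:" in YAML: its name, and indented under it one key for each argument. move_arm: Moves the arm, as the interface text tells. Its arguments: {"type":"object","properties":{"motion":{"type":"string"},"newtons":{"type":"number"}},"required":["motion"]}

```bash
mkdir -p pics; ls
cat > h.py <<'E'
import numpy as np, cv2
from scipy.spatial.transform import Rotation as R
from rig import robot
E
python3 - <<'E'
from h import *
o=robot.get_obs();print(o)
for n in ("side","top"):
    im,d=robot.camera(n);m=robot.camera_model(n);print(n,m)
    cv2.imwrite(f"pics/{n}0.png",im[:,:,::-1]);np.savez(f"{n}0.npz",im=im,d=d)
a=np.hstack([cv2.imread("pics/side0.png")]);
E
```

```text
pics
{'time': 0.0, 'q': array([-1.38748299e+00,  5.28484283e-01,  1.43386118e+00,  7.00761012e-06,
        1.18140075e+00, -1.78504903e-01]), 'joint_velocities': array([ 1.63176887e-03,  4.07038297e-04,  1.52511495e-03,  6.64943546e-05,
       -1.00914262e-03,  8.80400547e-04]), 'joint_torque': array([-3.95727739e-04, -4.40045428e+01, -1.76593459e+01,  6.33049314e-02,
        5.82072535e-02, -1.52503571e-04]), 'position': array([ 0.22113216, -0.58382867,  0.22957356]), 'tool_rot': array([ 9.83680197e-01,  1.79922515e-01,  6.51244207e-07, -1.07678782e-03]), 'ft_force': array([-0.2053009 ,  0.36848256, -0.3389016 ]), 'moment': array([-0.01823489, -0.00316133, -0.02846671]), 'grip_force': 0.0, 'grip_width': 0.08674556302975771}
side {'mtx': array([[401.8226372 ,   0.        , 321.20239867],
       [  0.        , 401.8226372 , 198.53598809],
       [  0.        ,   0.        ,   1.        ]]), 'D': array([-0.04548578,  0.        ,  0.        ,  0.        ,  0.        ]), 'position': array([0.45780959, 0.76887348, 0.58764856]), 'attitude': array([-0.07637428,  0.88859118, -0.44937895,  0.05129567])}
top {'mtx': array([[492.73596991,   0.        , 319.45397299],
       [  0.        , 492.73596991, 195.67896527],
       [  0.        ,   0.        ,   1.        ]]), 'D': array([-0.01151196,  0.        ,  0.        ,  0.        ,  0.        ]), 'position': array([0.42903481, 0.06612255, 1.13502592]), 'attitude': array([ 0.70941276, -0.70106761,  0.04815646, -0.05402489])}
```

View pics/top0.png

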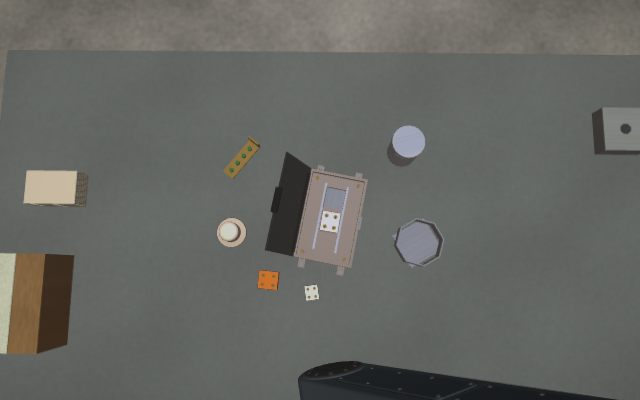

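View pics/side0.png

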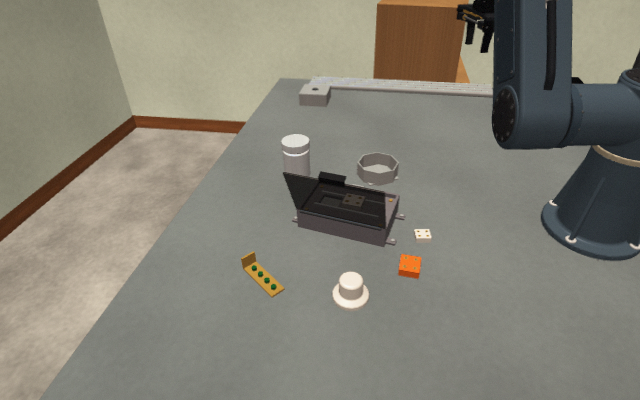

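Top view: candidates like the block are the white one between the rails at (330,222), a smaller white one at (311,293) and an orange one at (268,280). The one at (330,222) fits, being the larger of the non-orange ones and lying on the deck. I'll confirm in a crop and compute heights.

```bash
cat >> h.py <<'E'
def cloud(n,d,m=None):
    m=m or robot.camera_model(n)
    v,u=np.mgrid[0:400,0:640]
    p=cv2.undistortPoints(np.stack([u,v],-1).reshape(-1,1,2).astype(float),m["mtx"],m["D"]).reshape(400,640,2)
    P=np.dstack([p,np.ones((400,640))])*d[...,None]
    return P@R.from_quat(m["attitude"]).as_matrix().T+m["position"]
def proj(n,X,m=None):
    m=m or robot.camera_model(n); Rm=R.from_quat(m["attitude"]).as_matrix()
    return cv2.projectPoints(np.atleast_2d((np.atleast_2d(X)-m["position"])@Rm),np.zeros(3),np.zeros(3),m["mtx"],m["D"])[0][:,0]
E
python3 - <<'E'
from h import *
z=np.load("top0.npz");im,d=z["im"],z["d"]
c=cv2.resize(im[145:305,205:385],None,fx=3.6,fy=3.6,interpolation=cv2.INTER_CUBIC)
cv2.imwrite("pics/crop0.png",c[:,:,::-1])
P=cloud("top",d)
for u,v in [(330,222),(325,222),(337,198),(350,250),(350,180),(315,250),(364,182),(311,293),(268,280),(277,200),(290,210)]:print(u,v,P[v,u].round(4))
hi=(P[...,2]>.03)&(P[...,2]<.058)
m=np.zeros_like(hi);m[155:285,295:372]=1
pts=P[hi&m];print(len(pts));print(np.histogram(pts[:,2],bins=14))
print(cv2.minAreaRect((pts[:,:2]*1000).astype(np.float32)))
# block
white=(im.min(2)>185)&(P[...,2]>.0);
for (u0,u1,v0,v1) in [(316,346,205,238),(300,325,280,305)]:
    w=np.zeros_like(white);w[v0:v1,u0:u1]=white[v0:v1,u0:u1]
    q=P[w];print(len(q),q.mean(0),cv2.minAreaRect((q[:,:2]*1000).astype(np.float32)))
E
```

```text
330 222 [0.5277 0.0522 0.059 ]
325 222 [0.5278 0.0632 0.057 ]
337 198 [0.5847 0.0366 0.0326]
350 250 [0.4679 0.0072 0.0402]
350 180 [0.6247 0.0079 0.0415]
315 250 [0.4671 0.0846 0.0378]
364 182 [ 0.6199 -0.0234  0.0452]
311 293 [0.3721 0.0927 0.0126]
268 280 [0.3997 0.1893 0.0169]
277 200 [0.558  0.1575 0.1841]
290 210 [0.5476 0.1371 0.107 ]
5134
(array([ 107,  149,  153,  487, 1182, 1147,  493,  225,  223,  293,  275,
        122,  106,  172]), array([0.03002836, 0.03202632, 0.03402427, 0.03602223, 0.03802018,
       0.04001814, 0.0420161 , 0.04401405, 0.04601201, 0.04800996,
       0.05000792, 0.05200587, 0.05400383, 0.05600178, 0.05799974]))
((539.8450927734375, 50.83730697631836), (134.95834350585938, 200.61709594726562), 79.31346130371094)
271 [0.52919761 0.05308169 0.06159433] ((489.897216796875, 59.26717758178711), (37.951812744140625, 122.36251068115234), 80.91207885742188)
135 [0.37446104 0.09175609 0.02150566] ((394.464111328125, 88.38091278076172), (33.13552474975586, 75.26165771484375), 80.98707580566406)
```

View pics/crop0.png

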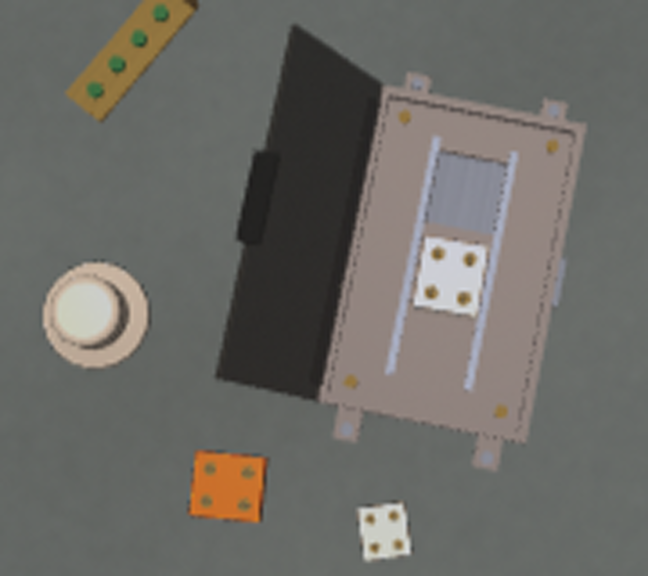

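The crop confirms it: the white block with four brass screws sits between the rails at crop (452,275). The steel recess plate is at (468,190), the cover leans left, and the decoys lie outside. Next: enclosure pose, move numbers and the wrist camera mount.

```bash
cat >> h.py <<'E'
def ray(n,uv,z,m=None):
    m=m or robot.camera_model(n); p=cv2.undistortPoints(np.array(uv,float).reshape(-1,1,2),m["mtx"],m["D"])[:,0]
    D=np.c_[p,np.ones(len(p))]@R.from_quat(m["attitude"]).as_matrix().T
    return m["position"]+D*((z-m["position"][2])/D[:,2])[:,None]
def fit(local,world):
    a=local-local.mean(0);b=world-world.mean(0)
    th=np.arctan2((a[:,0]*b[:,1]-a[:,1]*b[:,0]).sum(),(a*b).sum())
    M=np.array([[np.cos(th),-np.sin(th)],[np.sin(th),np.cos(th)]])
    t=world.mean(0)-M@local.mean(0);return t,th,world-(local@M.T+t)
def delta(X,yawdeg):
    o=robot.get_obs();Rm=R.from_quat(o["tool_rot"]).as_matrix()
    s=Rm.T@(np.array(X)-o["position"]);y=np.degrees(np.arctan2(Rm[1,0],Rm[0,0]))
    t=-((yawdeg-y+180)%360-180)
    print("pos",o["position"].round(4),"yaw",y.round(2),"norm shift",(s/.2).round(4),"turn",round(t/180,4))
E
python3 - <<'E'
from h import *
c=np.array([(383,86),(585,125),(524,441),(320,402)])/3.6-.4+[205,145]
L=np.array([(.1,.065),(.1,-.065),(-.1,-.065),(-.1,.065)])
w=ray("top",c,.05)[:,:2];t,th,r=fit(L,w);print(t,np.degrees(th),r.round(4))
b=np.array([(427,236),(487,243),(476,317),(414,307)])/3.6-.4+[205,145]
w=ray("top",b,.058)[:,:2];print(w,w.mean(0));
M=np.array([[np.cos(th),-np.sin(th)],[np.sin(th),np.cos(th)]]);print("local",(w-t)@M)
m=robot.camera_model("wrist");o=robot.get_obs();T=R.from_quat(o["tool_rot"])
print("cam in tool",T.inv().apply(m["position"]-o["position"]),(T.inv()*R.from_quat(m["attitude"])).as_matrix().round(2),m["mtx"][0,0])
delta([.47,.065,.31],79.3)
E
```

```text
[0.53914314 0.05114267] -10.447129793914078 [[-0.0008 -0.001 ]
 [-0.0005  0.001 ]
 [ 0.0015  0.0019]
 [-0.0001 -0.0019]]
[[0.55377024 0.06739862]
 [0.54989147 0.03072571]
 [0.50465148 0.03710777]
 [0.51027959 0.0748056 ]] [0.5296482  0.05250942]
local [[ 0.01143696  0.01863877]
 [ 0.01427232 -0.01812952]
 [-0.03137496 -0.02005655]
 [-0.03267582  0.01803689]]
cam in tool [ 0.07060388 -0.00016822 -0.15340291] [[ 0.   -0.97 -0.26]
 [ 1.    0.    0.  ]
 [-0.   -0.26  0.97]] 290.42494845250457
pos [ 0.2211 -0.5839  0.2297] yaw 20.73 norm shift [ 2.3123 -2.5948 -0.3959] turn -0.3254
```

Call:
move_arm:
  motion: "1 0.92 -0.454 -0.4 -0.444;1 0.92 -0.454 -0.4 -0.444;1 0.92 -0.454 -0.4 -0.444;1 0.92 -0.454 -0.4 -0.444;1 0.92 -0.454 -0.4 -0.444;1 0.92 -0.454 -0.4 -0.444;1 0.92 -0.454 -0.4 -0.444;1 0.92 -0.454 -0.4 -0.444;1 0.92 -0.454 -0.4 -0.444;1 0.92 -0.454 -0.4 -0.444;1 0.92 -0.454 -0.4 -0.444;1 0.92 -0.454 -0.4 -0.444"

```text
time: 1.1
position: [0.3611, -0.4341, 0.3101]
tool_rot: [0.637, 0.771, 0.0, -0.001]
ft_force: [-0.1, -0.6, 0.5]
grip_width: 0.0871
grip_force: 0.0
```

```bash
python3 -c "
from h import *
delta([.5,-.27,.31],179);print(robot.get_obs()['q'])"
```

```text
pos [ 0.3611 -0.4341  0.3101] yaw 100.82 norm shift [0.6753 0.8364 0.0009] turn -0.4343
[-1.07483523e+00  3.61848791e-01  1.48504435e+00 -6.13347615e-05
  1.29578822e+00 -1.26371957e+00]
```

Call:
move_arm:
  motion: "-1 0.675 0.836 0 -0.434;-1 0.675 0.836 0 -0.434;-1 0.675 0.836 0 -0.434;-1 0.675 0.836 0 -0.434;-1 0.675 0.836 0 -0.434;-1 0.675 0.836 0 -0.434;-1 0.675 0.836 0 -0.434;-1 0.675 0.836 0 -0.434;-1 0.675 0.836 0 -0.434;-1 0.675 0.836 0 -0.434;-1 0.675 0.836 0 -0.434;-1 0.675 0.836 0 -0.434"
  newtons: 10

```text
time: 2.1
position: [0.5004, -0.2707, 0.3102]
tool_rot: [0.011, 1.0, 0.0, -0.0]
ft_force: [0.0, 0.0, -0.1]
grip_width: 0.015
grip_force: 0.0
```

```bash
python3 -c "
from h import *
delta([.53,-.08,.31],-104);print(robot.get_obs()['q'])"
```

```text
pos [ 0.5004 -0.2707  0.3102] yaw 178.75 norm shift [-0.127   0.9565  0.0014] turn -0.4292
[-6.92223598e-01  3.68132583e-01  1.47466049e+00  1.75500606e-05
  1.29956567e+00 -2.24120047e+00]
```

Call:
move_arm:
  motion: "-1 -0.15 0.95 0 -0.31;-1 -0.15 0.95 0 -0.31;-1 -0.15 0.95 0 -0.31;-1 -0.15 0.95 0 -0.31;-1 -0.15 0.95 0 -0.31;-1 -0.15 0.95 0 -0.31;-1 -0.15 0.95 0 -0.31;-1 -0.15 0.95 0 -0.31;-1 -0.15 0.95 0 -0.31"

```text
time: 2.85
position: [0.5367, -0.0747, 0.3103]
tool_rot: [-0.453, 0.892, -0.002, -0.003]
ft_force: [-0.6, -0.0, 0.7]
grip_width: 0.0005
grip_force: 0.0
```

```bash
python3 -c "
from h import *
delta([.53,.02,.31],-107);print(robot.get_obs()['q'])"
```

```text
pos [ 0.5367 -0.0747  0.3103] yaw -126.14 norm shift [-0.3627  0.3065 -0.0014] turn -0.1063
[-0.34058098  0.32790933  1.53793947 -0.00755711  1.27610891 -2.84918551]
```

Call:
move_arm:
  motion: "-1 -0.36 0.31 0 -0.02;-1 -0.36 0.31 0 -0.02;-1 -0.36 0.31 0 -0.02;-1 -0.36 0.31 0 -0.02;-1 -0.36 0.31 0 -0.02"

```text
time: 3.27
position: [0.5287, 0.0189, 0.3099]
tool_rot: [-0.482, 0.876, -0.003, -0.003]
ft_force: [-0.2, -0.2, -0.2]
grip_width: 0.0
grip_force: 0.0
```

Run:
```python
from h import *
o=robot.get_obs();print(o["position"],o["q"],R.from_quat(o["tool_rot"]).as_euler("zyx",True));
m=robot.camera_model("wrist");im,d=robot.camera("wrist");np.savez("w1.npz",im=im,d=d,**m)
cv2.imwrite("pics/w1.png",im[:,:,::-1])
```

```text
[0.52872949 0.0188988  0.30985877] [-0.17078107  0.30947156  1.56779324 -0.00887414  1.26527448 -2.74408873] [ 1.22406611e+02 -1.35218517e-01  1.79531257e+02]
```

View pics/w1.png

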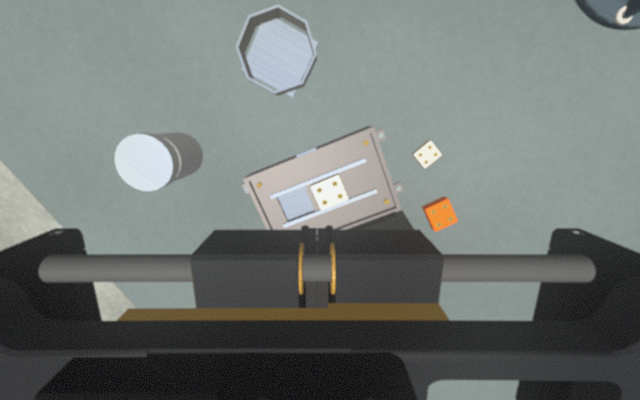

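The wrist view shows the block at (328,191), the recess plate at (297,205) and the rails at (272,197)-(366,161) and (284,226)-(377,192). The decoys are well off. I'll fit the enclosure pose from rail ends in both cameras and triangulate the block's height.

Run:
```python
from h import *
z=np.load("w1.npz");m={k:z[k] for k in("mtx","D","position","attitude")}
L=np.array([(.075,.0245),(-.075,.0245),(.075,-.0245),(-.075,-.0245)])
ct=np.array([(436,138),(390,374),(515,153),(469,389)])/3.6-.4+[205,145]
cw=np.array([(284,226),(377,192),(272,197),(366,161)])
for n,c,mm in(("top",ct,None),("wrist",cw,m)):
    w=ray(n,c,.046,mm)[:,:2];t,th,r=fit(L,w);print(n,t,np.degrees(th),r.round(4).tolist())
im0=np.load("top0.npz")["im"]
def blk(im,r):
    u0,u1,v0,v1=r;g=np.zeros((400,640),np.uint8);g[v0:v1,u0:u1]=(im[v0:v1,u0:u1].min(2)>(155))*255
    g=cv2.morphologyEx(g,cv2.MORPH_OPEN,np.ones((4,4)));g=cv2.morphologyEx(g,cv2.MORPH_CLOSE,np.ones((5,5)))
    c=max(cv2.findContours(g,0,2)[0],key=cv2.contourArea);q=cv2.minAreaRect(c);print(q,cv2.contourArea(c));return cv2.boxPoints(q)
a=blk(im0,(316,346,205,238));b=blk(z["im"],(305,352,170,215))
for n,q,mm in(("top",a,None),("wrist",b,m)):
    w=ray(n,q,.058,mm);print(n,w[:,:2].round(4).tolist(),w[:,:2].mean(0))
# triangulate centre
def rd(n,uv,mm=None):
    A=ray(n,[uv],.058,mm)[0];C=(mm or robot.camera_model(n))["position"];v=C-A;return C,v/np.linalg.norm(v)
def tri(u1,u2):
    C1,d1=rd("top",u1);C2,d2=rd("wrist",u2,m)
    s=np.linalg.lstsq(np.c_[d1,-d2],C2-C1,rcond=None)[0];A,B=C1+s[0]*d1,C2+s[1]*d2;return (A+B)/2,np.linalg.norm(A-B)
print("block top",tri(a.mean(0),b.mean(0)))
for i in range(4):print("rail",tri(ct[i],cw[i]))
```

```text
top [0.53898029 0.05139512] -10.420435842435111 [[-0.0005, 0.0006], [0.0004, 0.0], [-0.0006, -0.0004], [0.0007, -0.0001]]
wrist [0.53732631 0.05260132] -11.241492703703864 [[-0.0004, -0.0001], [0.0007, -0.0], [-0.0014, 0.0005], [0.0011, -0.0004]]
((330.6689453125, 222.2364959716797), (15.80967903137207, 16.15842056274414), 54.462318420410156) 162.0
((328.9999694824219, 192.99998474121094), (45.99999237060547, 43.99999237060547), 0.0) 1989.0
top [[0.5309, 0.0753], [0.5519, 0.0466], [0.5238, 0.0263], [0.5029, 0.0549]] [0.52735901 0.05075754]
wrist [[0.5748, 0.0621], [0.5394, 0.0074], [0.4846, 0.0421], [0.5178, 0.0981]] [0.52912293 0.05239589]
block top (array([0.52761223, 0.05080467, 0.06259199]), np.float64(0.0014192636969143546))
rail (array([0.6168784 , 0.0627008 , 0.04209729]), np.float64(0.0009361963430652175))
rail (array([0.46967342, 0.08887512, 0.05353958]), np.float64(0.00019587056467832171))
rail (array([0.606742  , 0.01399632, 0.04373935]), np.float64(0.0031049379346664257))
rail (array([0.4610033 , 0.04086492, 0.05604515]), np.float64(0.0004875911814736301))
```

```bash
cat >> h.py <<'E'
YAW=-10.7
def E(x,y,z): # local mm -> world m
    return np.r_[np.array([.538,.052])+R.from_euler("z",YAW,degrees=True).as_matrix()[:2,:2]@[x/1e3,y/1e3],z/1e3]
def st():
    o=robot.get_obs();p=o["position"];l=R.from_euler("z",-YAW,degrees=True).as_matrix()[:2,:2]@(p[:2]-[.538,.052])
    print("local mm",(l*1e3).round(1),(p[2]*1e3).round(1),"F",o["ft_force"].round(1),"j6",o["q"][5].round(3),"t",o["time"])
E
python3 -c "
from h import *
delta(E(-60,-4,130),-116);st()"
```

```text
pos [0.529  0.0181 0.3098] yaw -122.46 norm shift [-0.0445  0.3263  0.898 ] turn -0.0359
local mm [ -2.6 -34.9] 309.8 F [-0.1  0.1 -0. ] j6 -2.745 t 3.3167
```

Call:
move_arm:
  motion: "-1 -0.044 0.326 0 -0.036;-1 -0.044 0.326 0 -0.036;-1 -0.044 0.326 0.3 -0.036;-1 -0.044 0.326 0.6 -0.036;-1 -0.044 0.326 0.8 -0.036;-1 -0.044 0.326 0.9 -0.036;-1 -0.044 0.326 0.9 -0.036;-1 -0.044 0.326 0.9 -0.036"

```text
time: 3.98
position: [0.4756, 0.0585, 0.126]
tool_rot: [-0.529, 0.848, 0.0, -0.007]
ft_force: [0.2, -1.1, 0.6]
grip_width: 0.0004
grip_force: 0.0
```

```bash
python3 -c "
from h import *
delta(E(-60,-4,53),-116);st()"
```

```text
pos [0.4756 0.0585 0.126 ] yaw -116.08 norm shift [-0.0132 -0.013   0.3649] turn -0.0004
local mm [-62.5  -5.2] 126.0 F [ 0.2 -1.1  0.6] j6 -2.784 t 3.9833
```

Call:
move_arm:
  motion: "-1 0 -0.01 0.2 0;-1 0 -0.01 0.3 0;-1 0 -0.01 0.34 0;-1 0 -0.01 0.365 0;-1 0 -0.01 0.365 0;-1 0 -0.01 0.365 0"

```text
time: 4.48
position: [0.4808, 0.0581, 0.0578]
tool_rot: [-0.531, 0.848, -0.003, -0.002]
ft_force: [-0.1, 0.0, 0.5]
grip_width: 0.0003
grip_force: 0.0
```

Run:
```python
from h import *
st();delta(E(-40,-4,53),-116);delta(E(4,-4,53),-116)
im,d=robot.camera("wrist");cv2.imwrite("pics/w2.png",im[:,:,::-1])
im,d=robot.camera("side");c=cv2.resize(im[140:260,260:440],None,fx=2,fy=2);
w=cv2.imread("pics/w2.png");o=np.zeros((400+240,640,3),np.uint8)
cv2.imwrite("pics/m2.png",np.vstack([w[:330],np.pad(c[:,:,::-1],((0,0),(0,280),(0,0)))]))
```

```text
local mm [-57.4  -4.6] 57.8 F [-0.1  0.   0.5] j6 -2.784 t 4.4833
pos [0.4808 0.0581 0.0578] yaw -115.91 norm shift [-0.026  -0.0829  0.0241] turn 0.0005
pos [0.4808 0.0581 0.0578] yaw -115.91 norm shift [-0.0837 -0.2952  0.0245] turn 0.0005
```

View pics/m2.png

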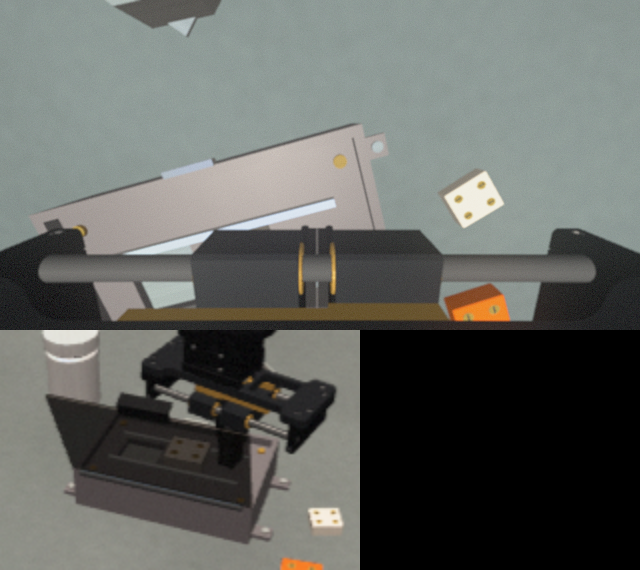

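Side crop: the closed fingers stand between the rails just behind the block, with the body clear of the cover. Pushing now.

Call:
move_arm:
  motion: "-1 0 0 0.024 0;-1 -0.012 -0.04 0.024 0;-1 -0.02 -0.07 0.024 0;-1 -0.027 -0.095 0.024 0;-1 -0.034 -0.12 0.024 0;-1 -0.041 -0.145 0.024 0;-1 -0.048 -0.17 0.024 0;-1 -0.055 -0.195 0.024 0;-1 -0.062 -0.22 0.024 0;-1 -0.069 -0.245 0.024 0;-1 -0.076 -0.266 0.024 0;-1 -0.076 -0.266 0.024 0"

```text
time: 5.58
position: [0.5362, 0.0485, 0.0519]
tool_rot: [-0.531, 0.847, -0.004, -0.002]
ft_force: [0.9, -0.3, 0.1]
grip_width: 0.0008
grip_force: 0.0
```

Run:
```python
from h import *
st();delta(E(4,-4,53),-116);delta(E(8,-4,53),-116)
im,d=robot.camera("side");c=cv2.resize(im[140:260,260:440],None,fx=4,fy=4,interpolation=cv2.INTER_CUBIC)
cv2.imwrite("pics/s3.png",c[:,:,::-1])
```

```text
local mm [-1.1 -3.8] 51.9 F [ 0.9 -0.3  0.1] j6 -2.793 t 5.5833
pos [0.5362 0.0485 0.0519] yaw -115.88 norm shift [-0.0056 -0.0248 -0.0054] turn 0.0006
pos [0.5362 0.0485 0.0519] yaw -115.88 norm shift [-0.0108 -0.0441 -0.0053] turn 0.0006
```

View pics/s3.png

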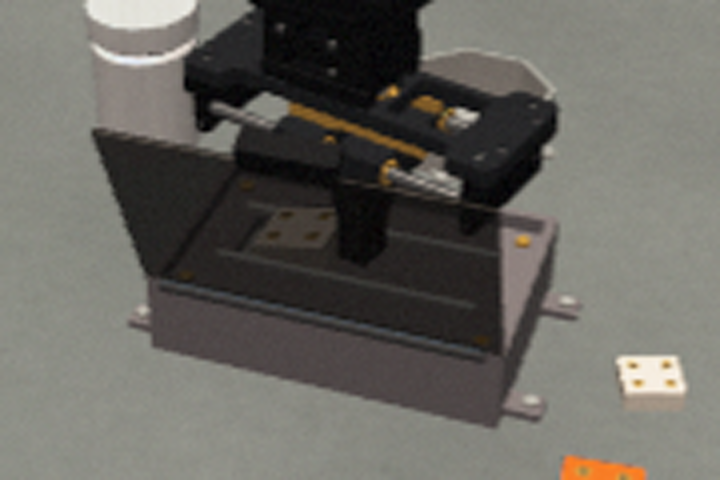

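The block is moving along the rails and is not yet dropped. Continuing slowly.

Call:
move_arm:
  motion: "-1 -0.003 -0.01 -0.003 0;-1 -0.006 -0.02 -0.003 0;-1 -0.008 -0.03 -0.003 0;-1 -0.008 -0.035 -0.003 0;-1 -0.008 -0.035 -0.003 0"

```text
time: 6.05
position: [0.5413, 0.0472, 0.0524]
tool_rot: [-0.531, 0.847, -0.003, -0.003]
ft_force: [-0.2, 0.4, 0.3]
grip_width: 0.0007
grip_force: 0.1
```

```bash
cat >> h.py <<'E'
def brightness():
    im,d=robot.camera("side");P=cloud("side",d)
    uv=proj("side",np.array([E(x,0,z) for x,z in((23,58),(67,58),(23,51),(67,51))])).round(0);print("side px",uv.tolist());return im,P
E
python3 - <<'E'
from h import *
st();im,P=brightness()
cv2.imwrite("pics/s4.png",cv2.resize(im[160:230,300:380],None,fx=7,fy=7,interpolation=cv2.INTER_CUBIC)[:,:,::-1])
E
```

```text
local mm [ 4.1 -4.1] 52.4 F [-0.2  0.4  0.3] j6 -2.795 t 6.05
side px [[340.0, 197.0], [322.0, 193.0], [340.0, 199.0], [322.0, 196.0]]
```

View pics/s4.png

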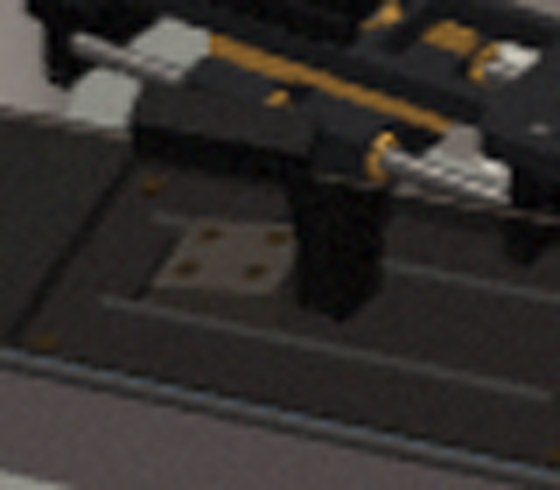

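Run:
```python
from h import *
c=np.array([(208,235),(276,238),(186,270),(255,272),(231,254)])/7+[300-.43,160-.43]
Ri=R.from_euler("z",-YAW,degrees=True).as_matrix()[:2,:2]
for z in(.058,.051):print(z,(((ray("side",c,z)[:,:2]-[.538,.052])@Ri.T)*1e3).round(1).tolist())
c=np.array([(155,218),(104,301),(546,396)])/7+[300-.43,160-.43]
print("rails",(((ray("side",c,.046)[:,:2]-[.538,.052])@Ri.T)*1e3).round(1).tolist())
```

```text
0.058 [[50.6, -5.9], [29.3, -11.6], [50.6, 14.5], [29.5, 8.2], [40.0, 1.6]]
0.051 [[54.1, -15.1], [32.5, -20.9], [54.1, 5.6], [32.7, -0.8], [43.4, -7.5]]
rails [[76.7, -24.9], [75.5, 23.8], [-70.5, 23.7]]
```

The block is still at deck height with its centre at x≈40 mm, so it needs about 5 mm more.

Call:
move_arm:
  motion: "-1 -0.003 -0.01 -0.003 0;-1 -0.005 -0.02 -0.003 0;-1 -0.006 -0.025 -0.003 0;-1 -0.006 -0.025 -0.003 0"

```text
time: 6.43
position: [0.5465, 0.0461, 0.053]
tool_rot: [-0.531, 0.847, -0.003, -0.003]
ft_force: [-0.4, 0.0, -0.7]
grip_width: 0.0005
grip_force: 0.1
```

```bash
cat >> h.py <<'E'
def screws(name):
    im,P=brightness();c=im[160:230,300:380];cv2.imwrite(f"pics/{name}.png",cv2.resize(c,None,fx=7,fy=7,interpolation=cv2.INTER_CUBIC)[:,:,::-1])
    # block patch: lighter than the cover-tinted deck
    g=c.min(2).astype(int);roi=np.zeros_like(g);roi[28:46,18:48]=1
    v,u=np.nonzero((g>80)&(roi>0));print("bright",len(u),u.mean()+300,v.mean()+160)
    return c
E
python3 - <<'E'
from h import *
st();c=screws("s5");print(c.min(2)[28:46:2,18:46:2])
E
```

```text
local mm [ 9.4 -4.2] 53.0 F [-0.4  0.  -0.7] j6 -2.796 t 6.4333
side px [[340.0, 197.0], [322.0, 193.0], [340.0, 199.0], [322.0, 196.0]]
bright 0 nan nan
[[32 34 30 36 31 31 31 34 34 32 24  9 10  8]
 [35 34 46 41 33 33 32 32 31 32 31  6 11 10]
 [36 32 35 42 54 31 54 54 55 56 50 10 10 12]
 [31 34 36 57 54 44 56 54 58 33 32 20 10  8]
 [31 30 54 58 56 59 55 55 57 59 57 17 12  8]
 [33 43 51 19 45 59 59 50 23 45 53  9 12  8]
 [33 48 54 57 61 55 56 55 55 58 32 14  6 13]
 [35 39 36 31 35 34 37 39 37 34 30 15 11 13]
 [42 52 52 56 44 35 35 33 35 36 31 33 32 23]]h.py:40: RuntimeWarning: Mean of empty slice.
  v,u=np.nonzero((g>80)&(roi>0));print("bright",len(u),u.mean()+300,v.mean()+160)
  ret = ret.dtype.type(ret / rcount)
```

```bash
cat >> h.py <<'E'
def hyp(png):
    g=cv2.resize(cv2.imread(png),(80,70),interpolation=cv2.INTER_AREA).min(2).astype(float)
    obs=((g>43)&(g<90)).astype(np.uint8);best=[]
    for z in(58,54.5,51,47,40):
        for x in range(30,52):
            for a in(-4,0,4):
                M=R.from_euler("z",a,degrees=True).as_matrix()[:2,:2]
                q=np.array([(22,20),(-22,20),(-22,-20),(22,-20)])@M.T
                uv=proj("side",np.array([E(x+i,j,z) for i,j in q]))-[300,160]
                m=np.zeros((700,800),np.uint8);cv2.fillPoly(m,[((uv+.5)*10).astype(np.int32)],255);m=cv2.resize(m,(80,70),interpolation=cv2.INTER_AREA)/255.
                roi=np.zeros((70,80));roi[30:44,18:41]=1
                best.append(((roi*np.abs(m-obs)).sum(),z,x,a))
    best.sort();print(png,[tuple(map(float,b)) for b in best[:6]])
    for z in(58,54.5,51,47,40):print(z,min(b for b in best if b[1]==z))
E
python3 -c "
from h import *
hyp('pics/s4.png');hyp('pics/s5.png')"
```

```text
pics/s4.png [(64.82352941176471, 58.0, 36.0, 4.0), (65.66274509803921, 58.0, 37.0, 4.0), (66.01960784313725, 58.0, 35.0, 4.0), (68.27058823529413, 58.0, 36.0, 0.0), (68.35294117647058, 58.0, 38.0, 4.0), (68.4156862745098, 54.5, 38.0, 0.0)]
58 (np.float64(64.82352941176471), 58, 36, 4)
54.5 (np.float64(68.4156862745098), 54.5, 38, 0)
51 (np.float64(90.00392156862746), 51, 40, -4)
47 (np.float64(111.56078431372548), 47, 41, 4)
40 (np.float64(138.79607843137256), 40, 35, 0)
pics/s5.png [(67.48235294117647, 54.5, 47.0, 4.0), (68.57647058823531, 54.5, 46.0, 4.0), (68.62352941176471, 54.5, 48.0, 4.0), (68.83921568627451, 54.5, 45.0, 4.0), (69.67450980392155, 54.5, 49.0, 4.0), (69.85882352941177, 54.5, 44.0, 4.0)]
58 (np.float64(77.55294117647058), 58, 42, 4)
54.5 (np.float64(67.48235294117647), 54.5, 47, 4)
51 (np.float64(88.96470588235293), 51, 46, -4)
47 (np.float64(112.1843137254902), 47, 48, -4)
40 (np.float64(140.49411764705883), 40, 51, 4)
```

View pics/s5.png

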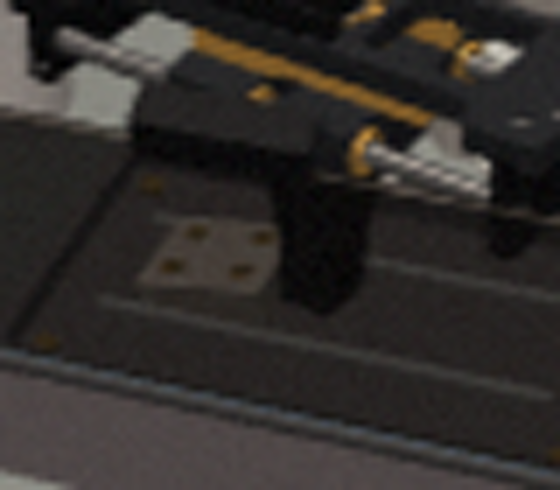

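Screws are at (198,232), (262,237), (172,266) and (242,270). The block has moved about 4.5 mm and is still up, so I push in 1 mm steps.

Call:
move_arm:
  motion: "-1 -0.001 -0.005 -0.001 0;-1 -0.002 -0.01 -0.001 0;-1 -0.002 -0.01 -0.001 0;-1 -0.002 -0.01 -0.001 0"

```text
time: 6.82
position: [0.5481, 0.0456, 0.0532]
tool_rot: [-0.531, 0.847, -0.002, -0.003]
ft_force: [0.3, -0.4, 0.1]
grip_width: 0.0006
grip_force: 0.1
```

Run:
```python
from h import *
st();screws("s6");
a=cv2.imread("pics/s5.png")[190:310,100:275];b=cv2.imread("pics/s6.png")[190:310,100:275]
print(cv2.phaseCorrelate(a.mean(2),b.mean(2)))
hyp("pics/s6.png")
```

```text
local mm [11.1 -4.4] 53.2 F [ 0.3 -0.4  0.1] j6 -2.797 t 6.8167
side px [[340.0, 197.0], [322.0, 193.0], [340.0, 199.0], [322.0, 196.0]]
bright 0 nan nan
((-0.2707538942159715, -0.03689454252030089), 0.5441045620603739)
pics/s6.png [(71.2, 54.5, 50.0, 4.0), (72.6705882352941, 54.5, 49.0, 4.0), (73.11764705882354, 54.5, 51.0, 4.0), (74.37647058823529, 54.5, 47.0, 4.0), (74.50588235294117, 54.5, 48.0, 4.0), (75.87843137254902, 54.5, 46.0, 4.0)]
58 (np.float64(86.34509803921569), 58, 48, 0)
54.5 (np.float64(71.2), 54.5, 50, 4)
51 (np.float64(93.69803921568626), 51, 51, -4)
47 (np.float64(112.97254901960784), 47, 51, -4)
40 (np.float64(143.73333333333335), 40, 51, 4)h.py:40: RuntimeWarning: Mean of empty slice.
  v,u=np.nonzero((g>80)&(roi>0));print("bright",len(u),u.mean()+300,v.mean()+160)
  ret = ret.dtype.type(ret / rcount)
```

```bash
cat >> h.py <<'E'
def track(new):
    a=cv2.imread("pics/s5.png")[205:300,130:272];b=cv2.imread(new)
    r=cv2.matchTemplate(b,a,cv2.TM_CCOEFF_NORMED);_,s,_,l=cv2.minMaxLoc(r)
    c=np.array([[l[0]-130+218.5,l[1]-205+251]])/7+[300-.43,160-.43]
    Ri=R.from_euler("z",-YAW,degrees=True).as_matrix()[:2,:2]
    print(new,s,"shift7",l[0]-130,l[1]-205,{z:(((ray("side",c,z/1e3)[:,:2]-[.538,.052])@Ri.T)*1e3).round(1).tolist()[0] for z in (58,51)})
E
python3 -c "
from h import *
track('pics/s4.png');track('pics/s5.png');track('pics/s6.png')"
```

```text
pics/s4.png 0.9356159567832947 shift7 15 1 {58: [39.6, 0.3], 51: [43.0, -8.9]}
pics/s5.png 1.0 shift7 0 0 {58: [44.4, 1.3], 51: [47.8, -7.8]}
pics/s6.png 0.9724470376968384 shift7 -5 -1 {58: [46.1, 1.4], 51: [49.5, -7.7]}
```

The geometry suggests the block's front has dipped into the recess while its rear still rides on the edge. A little further.

Call:
move_arm:
  motion: "-1 -0.001 -0.005 -0.001 0;-1 -0.002 -0.01 -0.001 0;-1 -0.002 -0.01 -0.001 0;-1 -0.002 -0.01 -0.001 0"

```text
time: 7.2
position: [0.5502, 0.0451, 0.0534]
tool_rot: [-0.531, 0.847, -0.003, -0.003]
ft_force: [0.1, -0.0, 0.1]
grip_width: 0.0011
grip_force: 0.1
```

```bash
python3 -W ignore - <<'E'
from h import *
st();screws("s7");track("pics/s7.png")
E
```

```text
local mm [13.3 -4.5] 53.4 F [ 0.1 -0.   0.1] j6 -2.797 t 7.2
side px [[340.0, 197.0], [322.0, 193.0], [340.0, 199.0], [322.0, 196.0]]
bright 0 nan nan
pics/s7.png 0.9567545056343079 shift7 -11 -1 {58: [47.9, 2.0], 51: [51.4, -7.1]}
```

```bash
cat >> h.py <<'E'
def scr(png):
    b=cv2.imread(png).astype(float);y=cv2.GaussianBlur(b[:,:,2]-b[:,:,0],(0,0),4)[200:300,130:300]
    mx=(cv2.dilate(y,np.ones((21,21)))==y)&(y>np.percentile(y,80));v,u=np.nonzero(mx)
    k=np.argsort(-y[mx])[:6];k=k[np.lexsort((u[k],))];Ri=R.from_euler("z",-YAW,degrees=True).as_matrix()[:2,:2]
    for i in k:
        c=np.array([[u[i]+130,v[i]+200]])/7+[300-.43,160-.43]
        print(png,u[i]+130,v[i]+200,y[v[i],u[i]].round(1),{z:(((ray("side",c,z/1e3)[:,:2]-[.538,.052])@Ri.T)*1e3).round(1).tolist()[0] for z in (58,54.5,51)})
E
python3 -c "
from h import *
for i in (5,7):scr(f'pics/s{i}.png')"
```

```text
pics/s5.png 167 267 25.5 {58: [56.9, 15.0], 54.5: [58.7, 10.5], 51: [60.5, 6.1]}
pics/s5.png 197 230 22.9 {58: [55.0, -7.3], 54.5: [56.8, -11.9], 51: [58.5, -16.5]}
pics/s5.png 234 235 14.4 {58: [42.7, -8.7], 54.5: [44.4, -13.3], 51: [46.1, -17.9]}
pics/s5.png 237 275 23.4 {58: [34.4, 11.6], 54.5: [36.0, 7.2], 51: [37.6, 2.7]}
pics/s5.png 263 239 24.2 {58: [33.1, -9.7], 54.5: [34.7, -14.3], 51: [36.3, -18.9]}
pics/s7.png 161 266 23.5 {58: [58.9, 15.1], 54.5: [60.7, 10.7], 51: [62.5, 6.2]}
pics/s7.png 184 232 24.6 {58: [58.6, -4.9], 54.5: [60.4, -9.4], 51: [62.2, -14.0]}
pics/s7.png 229 274 22.7 {58: [36.9, 12.0], 54.5: [38.6, 7.5], 51: [40.2, 3.0]}
pics/s7.png 251 239 23.3 {58: [36.7, -8.4], 54.5: [38.4, -13.0], 51: [40.0, -17.6]}
```

Still tilted, so push about 2 mm more, then back off.

Call:
move_arm:
  motion: "-1 -0.001 -0.005 0 0;-1 -0.002 -0.01 0 0;-1 -0.002 -0.01 0 0;-1 -0.002 -0.01 0 0;-1 0.001 0.01 0 0;-1 0.005 0.02 0 0;-1 0.005 0.02 0 0"

```text
time: 7.83
position: [0.5459, 0.0461, 0.0535]
tool_rot: [-0.531, 0.847, -0.003, -0.003]
ft_force: [-0.3, 0.2, 0.4]
grip_width: 0.0005
grip_force: 0.0
```

```bash
python3 -W ignore - <<'E'
from h import *
st();screws("s8");track("pics/s8.png");scr("pics/s8.png")
E
```

```text
local mm [ 8.8 -4.3] 53.5 F [-0.3  0.2  0.4] j6 -2.797 t 7.8333
side px [[340.0, 197.0], [322.0, 193.0], [340.0, 199.0], [322.0, 196.0]]
bright 0 nan nan
pics/s8.png 0.7577041983604431 shift7 -6 5 {58: [45.3, 4.6], 51: [48.7, -4.5]}
pics/s8.png 166 265 24.5 {58: [57.6, 14.1], 54.5: [59.4, 9.6], 51: [61.2, 5.2]}
pics/s8.png 194 237 22.4 {58: [54.5, -3.3], 54.5: [56.3, -7.9], 51: [58.1, -12.5]}
pics/s8.png 239 287 23.5 {58: [31.6, 17.5], 54.5: [33.2, 13.0], 51: [34.8, 8.6]}
pics/s8.png 260 254 22.6 {58: [31.3, -1.5], 54.5: [32.9, -6.1], 51: [34.5, -10.7]}
```

The block has dropped to plate level (top z≈51, x≈46). Lift and go over it.

```bash
python3 -c "
from h import *
delta(E(44.5,-1,64),-116)"
```

```text
pos [0.5462 0.0461 0.0536] yaw -115.87 norm shift [-0.0618 -0.1662 -0.0523] turn 0.0007
```

Call:
move_arm:
  motion: "-1 0.01 0.03 -0.08 0;-1 0.01 0.03 -0.15 0;-1 0.01 0.03 -0.2 0;-1 -0.062 -0.166 -0.2 0;-1 -0.062 -0.166 -0.2 0;-1 -0.062 -0.166 -0.15 0;-1 -0.062 -0.166 -0.1 0;-1 -0.062 -0.166 -0.06 0;-1 -0.062 -0.166 -0.055 0;-1 -0.062 -0.166 -0.055 0"

```text
time: 8.72
position: [0.5794, 0.043, 0.0627]
tool_rot: [-0.531, 0.847, -0.001, -0.005]
ft_force: [-0.3, 0.2, 0.9]
grip_width: 0.0006
grip_force: 0.0
```

```bash
python3 -c "
from h import *
st();delta(E(44.5,-1,58),-116)"
```

```text
local mm [42.4 -1.1] 62.7 F [-0.3  0.2  0.9] j6 -2.797 t 8.7167
pos [0.5794 0.043  0.0627] yaw -115.87 norm shift [-0.0037 -0.0101  0.0236] turn 0.0007
```

Descend in 1 mm steps, about 6 mm first.

Call:
move_arm:
  motion: "-1 -0.004 -0.01 0.005 0;-1 -0.004 -0.01 0.01 0;-1 -0.004 -0.01 0.015 0;-1 -0.004 -0.01 0.02 0;-1 -0.004 -0.01 0.025 0;-1 -0.004 -0.01 0.03 0;-1 -0.004 -0.01 0.03 0"

```text
time: 9.3
position: [0.5836, 0.0426, 0.0587]
tool_rot: [-0.531, 0.847, -0.003, -0.003]
ft_force: [-0.4, 0.3, 3.1]
grip_width: 0.0004
grip_force: 1.3
```

Call:
move_arm:
  motion: "-1 0 0 0.005 0;-1 0 0 0.01 0;-1 0 0 0.015 0;-1 0 0 0.02 0;-1 0 0 0.02 0"

```text
time: 9.72
position: [0.5836, 0.0426, 0.0542]
tool_rot: [-0.531, 0.847, -0.002, -0.003]
ft_force: [-0.1, 1.6, 3.4]
grip_width: -0.0001
grip_force: 2.0
```

Call:
move_arm:
  motion: "-1 0 0 0.005 0;-1 0 0 0.01 0;-1 0 0 0.015 0;-1 0 0 0.02 0;-1 0 0 0.025 0;-1 0 0 0.025 0;-1 0 0 0.025 0"

```text
time: 10.3
position: [0.5836, 0.0426, 0.0491]
tool_rot: [-0.531, 0.847, -0.002, -0.003]
ft_force: [0.1, 1.1, 2.8]
grip_width: 0.0004
grip_force: 1.3
```

Call:
move_arm:
  motion: "-1 0 0 0.005 0;-1 0 0 0.01 0;-1 0 0 0.01 0;-1 0 0 0.01 0"

```text
time: 10.63
position: [0.5836, 0.0426, 0.0483]
tool_rot: [-0.531, 0.847, -0.003, -0.003]
ft_force: [-0.8, 0.7, 10.0]
grip_width: 0.0002
grip_force: 5.2
```

Call:
move_arm:
  motion: "-1 0 0 0.005 0;-1 0 0 0.01 0;-1 0 0 0.01 0;-1 0 0 0.01 0"

```text
time: 10.97
position: [0.5836, 0.0426, 0.0482]
tool_rot: [-0.531, 0.847, -0.003, -0.003]
ft_force: [-4.2, 1.9, 22.1]
grip_width: 0.0007
grip_force: 11.0
```

Seated: it bottomed at TCP 48.2 mm, tip 40.2 mm. Lift, turn the wrist back and verify from above.

Call:
move_arm:
  motion: "-1 0 0 -0.05 0;-1 0 0 -0.25 0;-1 0 0 -0.45 0;-1 0 0 -0.65 0;-1 0 0 -0.85 0;-1 0 0 -1 0;-1 -0.2 0.2 -1 0.23;-1 -0.4 0.4 -1 0.23;-1 -0.4 0.4 -1 0.23;-1 -0.4 0.4 -1 0.23;-1 -0.4 0.4 -1 0.23;-1 -0.4 0.4 -1 0.23"

```text
time: 11.97
position: [0.5459, 0.1515, 0.2439]
tool_rot: [-0.195, 0.981, -0.004, -0.003]
ft_force: [0.5, -0.1, -0.1]
grip_width: 0.0003
grip_force: 0.0
```

Run:
```python
from h import *
st();im,d=robot.camera("top");np.savez("t9.npz",im=im,d=d);P=cloud("top",d)
uv=proj("top",[E(45,0,40)])[0];print(uv)
u,v=uv.round().astype(int);print(P[v-8:v+9:2,u-8:u+9:2,2].round(3));
cv2.imwrite("pics/t9.png",cv2.resize(im[145:295,240:400],None,fx=4,fy=4,interpolation=cv2.INTER_CUBIC)[:,:,::-1])
delta(E(0,160,250),79)
```

```text
local mm [-10.7  99.2] 243.9 F [ 0.5 -0.1 -0.1] j6 -1.882 t 11.9667
[333.94066505 198.59963298]
[[0.349 0.348 0.347 0.348 0.041 0.04  0.041 0.044 0.039]
 [0.351 0.351 0.352 0.04  0.04  0.041 0.04  0.039 0.041]
 [0.35  0.349 0.335 0.041 0.041 0.04  0.038 0.043 0.041]
 [0.333 0.322 0.038 0.039 0.038 0.04  0.04  0.041 0.037]
 [0.039 0.041 0.039 0.04  0.039 0.039 0.041 0.038 0.037]
 [0.04  0.038 0.045 0.041 0.041 0.042 0.04  0.041 0.04 ]
 [0.04  0.04  0.04  0.041 0.041 0.04  0.043 0.037 0.043]
 [0.041 0.04  0.038 0.044 0.044 0.041 0.042 0.035 0.04 ]
 [0.042 0.035 0.034 0.036 0.039 0.044 0.037 0.046 0.014]]
pos [0.546  0.1512 0.2438] yaw -157.73 norm shift [-0.2103  0.2272 -0.0336] turn 0.6848
```

View pics/t9.png

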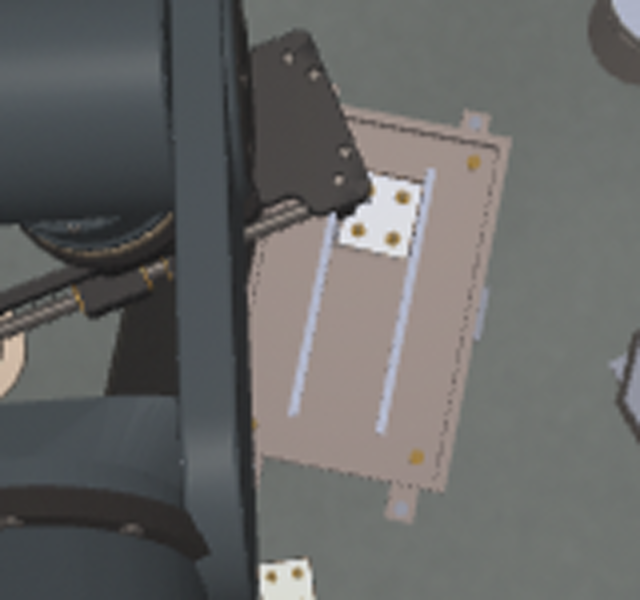

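The block is flush in the recess (depth ≈0.040 m all over, screws at (402,197), (357,230), (393,239)). Now the far side of the cover.

Call:
move_arm:
  motion: "-1 -0.21 0.227 -0.03 0.45;-1 -0.21 0.227 -0.03 0.45;-1 -0.21 0.227 -0.03 0.45;-1 -0.21 0.227 -0.03 0.45;-1 -0.21 0.227 -0.03 0.45;-1 -0.21 0.227 -0.03 0.45;-1 -0.21 0.227 -0.03 0.45;-1 -0.21 0.227 -0.03 0.45;-1 -0.21 0.227 -0.03 0.45;-1 -0.21 0.227 -0.03 0.45;-1 -0.21 0.227 -0.03 0.45;-1 -0.21 0.227 -0.03 0.45"

```text
time: 13.02
position: [0.5677, 0.2085, 0.2493]
tool_rot: [0.488, 0.873, -0.004, 0.0]
ft_force: [-0.1, 0.1, -0.6]
grip_width: 0.0003
grip_force: 0.0
```

Run:
```python
from h import *
st();delta(E(0,160,162),79.3)
im,d=robot.camera("side");P=cloud("side",d);Ri=R.from_euler("z",-YAW,degrees=True).as_matrix()[:2,:2]
Q=P.copy();Q[...,:2]=(P[...,:2]-[.538,.052])@Ri.T
# cover outer face, from the side camera
s=(np.abs(Q[...,0])<.08)&(Q[...,1]>.06)&(Q[...,1]<.14)&(Q[...,2]>.06)&(Q[...,2]<.2)
q=Q[s]*1e3;print(len(q))
for a in range(60,200,10):
    k=q[(q[:,2]>a)&(q[:,2]<a+10)]
    if len(k):print(a,len(k),np.median(k,0).round(1),k[:,1].min().round(1),k[:,1].max().round(1))
```

```text
local mm [1.000e-01 1.593e+02] 249.3 F [-0.1  0.1 -0.6] j6 -0.377 t 13.0167
pos [0.5677 0.2085 0.2493] yaw 121.57 norm shift [0.0051 0.0054 0.4363] turn 0.2348
2838
60 185 [-6.5 71.1 65.2] 68.4 74.7
70 185 [-1.  74.8 74.8] 71.4 77.7
80 204 [-5.1 78.9 84.9] 75.7 81.8
90 198 [-2.2 82.5 94.9] 79.8 85.6
100 221 [ -2.8  86.7 105.3] 82.9 89.7
110 210 [ -3.6  90.3 115.3] 86.8 93.3
120 225 [ -5.4  94.  125. ] 91.4 97.5
130 230 [ -2.3  98.  135. ] 94.9 100.6
140 242 [ -6.1 101.6 144.8] 98.3 105.7
150 246 [ -1.8 105.4 155.1] 102.3 108.8
160 260 [ -3.  109.4 164.9] 106.4 112.7
170 240 [ -4.6 112.  173.7] 107.4 116.0
180 192 [  1.3 110.7 185. ] 101.7 117.8
```

Call:
move_arm:
  motion: "-1 0.005 0.005 0 0.235;-1 0.005 0.005 0 0.235;-1 0.005 0.005 0.1 0.235;-1 0.005 0.005 0.2 0.235;-1 0.005 0.005 0.3 0.235;-1 0.005 0.005 0.4 0.235;-1 0.005 0.005 0.436 0.235;-1 0.005 0.005 0.436 0.235;-1 0.005 0.005 0.436 0.235"

```text
time: 13.82
position: [0.5682, 0.2096, 0.1628]
tool_rot: [0.768, 0.64, -0.004, 0.002]
ft_force: [0.1, -0.3, 0.5]
grip_width: 0.0004
grip_force: 0.0
```

```bash
python3 -c "
from h import *
st();delta(E(0,74.5,172),79.3)"
```

```text
local mm [  0.4 160.4] 162.8 F [ 0.1 -0.3  0.5] j6 0.358 t 13.8167
pos [0.5682 0.2096 0.1628] yaw 79.63 norm shift [-0.4299 -0.0047 -0.0427] turn 0.0018
```

Call:
move_arm:
  motion: "-1 -0.08 0 0 0;-1 -0.14 0 0 0;-1 -0.17 0 0 0;-1 -0.2 0 0 0;-1 -0.23 0 0 0;-1 -0.26 0 0 0;-1 -0.29 0 0 0;-1 -0.32 0 -0.01 0;-1 -0.35 0 -0.02 0;-1 -0.38 0 -0.03 0;-1 -0.41 0 -0.04 0;-1 -0.43 0 -0.043 0"

```text
time: 14.82
position: [0.5521, 0.1245, 0.1724]
tool_rot: [0.769, 0.639, -0.003, 0.002]
ft_force: [0.5, 1.8, -1.2]
grip_width: 0.0004
grip_force: 0.6
```

```bash
cat >> h.py <<'E'
def cover():
    im,d=robot.camera("side");P=cloud("side",d);Ri=R.from_euler("z",-YAW,degrees=True).as_matrix()[:2,:2]
    Q=P.copy();Q[...,:2]=(P[...,:2]-[.538,.052])@Ri.T;Q*=1e3
    s=((np.abs(Q[...,0]+65)<22)|(np.abs(Q[...,0]-65)<22))&(np.abs(Q[...,1]-10)<130)&(Q[...,2]>57)&(Q[...,2]<200)
    q=Q[s][:,1:]-[65,52];q=q[np.hypot(*q.T)<150]
    a=np.degrees(np.arctan2(q[:,1],-q[:,0]));print("cover angle deg",len(a),np.percentile(a,[10,50,90]).round(1))
E
python3 -c "
from h import *
st();cover();delta(E(0,45,171),79.3)"
```

```text
local mm [ 0.4 73.9] 172.4 F [ 0.5  1.8 -1.2] j6 0.218 t 14.8167
cover angle deg 2217 [88.2 89.3 92.8]
pos [0.552  0.124  0.1724] yaw 79.39 norm shift [-0.1418 -0.0022  0.0081] turn 0.0005
```

Call:
move_arm:
  motion: "-1 -0.035 0 0 0;-1 -0.07 0 0 0;-1 -0.106 0 0 0;-1 -0.142 0 0.004 0;-1 -0.177 0 0.012 0;-1 -0.211 0 0.026 0;-1 -0.245 0 0.042 0;-1 -0.277 0 0.06 0;-1 -0.308 0 0.083 0;-1 -0.338 0 0.109 0;-1 -0.365 0 0.13 0;-1 -0.392 0 0.15 0"

```text
time: 15.87
position: [0.5378, 0.0474, 0.1421]
tool_rot: [0.769, 0.639, -0.003, 0.002]
ft_force: [1.0, 0.4, -0.4]
grip_width: 0.0004
grip_force: 0.3
```

```bash
python3 -c "
from h import *
st();cover();delta(E(0,-22.5,120),79.3)"
```

```text
local mm [ 0.7 -4.5] 142.1 F [ 1.   0.4 -0.4] j6 0.076 t 15.8667
cover angle deg 2344 [45.2 46.7 52.1]
pos [0.5371 0.0466 0.1414] yaw 79.4 norm shift [-0.0844 -0.0003  0.1078] turn 0.0005
```

Call:
move_arm:
  motion: "-1 -0.032 0 0.026 0;-1 -0.062 0 0.052 0;-1 -0.09 0 0.078 0;-1 -0.116 0 0.107 0;-1 -0.142 0 0.136 0;-1 -0.168 0 0.168 0;-1 -0.19 0 0.202 0;-1 -0.212 0 0.237 0;-1 -0.23 0 0.262 0;-1 -0.245 0 0.287 0;-1 -0.26 0 0.315 0;-1 -0.26 0 0.315 0"

```text
time: 16.92
position: [0.5275, -0.0041, 0.0791]
tool_rot: [0.769, 0.639, -0.004, 0.001]
ft_force: [-0.8, 0.8, -1.0]
grip_width: 0.0007
grip_force: 0.0
```

```bash
python3 -c "
from h import *
st();cover();delta(E(0,-60,66),79.3)"
```

```text
local mm [  0.1 -57. ] 79.1 F [-0.8  0.8 -1. ] j6 -0.021 t 16.9167
cover angle deg 1626 [ 8.2  9.9 49.5]
pos [ 0.5278 -0.0039  0.0795] yaw 79.41 norm shift [-0.0156 -0.0015  0.0678] turn 0.0006
```

Cover at about 8°. Now press the free edge.

Call:
move_arm:
  motion: "-1 -0.008 0 0.015 0;-1 -0.015 0 0.025 0;-1 -0.015 0 0.035 0;-1 -0.015 0 0.045 0;-1 -0.015 0 0.055 0;-1 -0.015 0 0.065 0;-1 -0.015 0 0.065 0"

```text
time: 17.55
position: [0.5279, -0.0069, 0.0678]
tool_rot: [0.769, 0.639, -0.003, 0.002]
ft_force: [-0.2, -1.1, -0.5]
grip_width: 0.0008
grip_force: 0.3
```

Call:
move_arm:
  motion: "-1 0 0 0.006 0;-1 0 0 0.012 0;-1 0 0 0.018 0;-1 0 0 0.018 0"

```text
time: 17.88
position: [0.5277, -0.0067, 0.0636]
tool_rot: [0.769, 0.639, -0.003, 0.002]
ft_force: [0.2, -0.5, -0.0]
grip_width: 0.0003
grip_force: 0.0
```

Call:
move_arm:
  motion: "-1 0 0 0.005 0;-1 0 0 0.01 0;-1 0 0 0.015 0;-1 0 0 0.015 0"

```text
time: 18.22
position: [0.5277, -0.0066, 0.062]
tool_rot: [0.769, 0.639, -0.003, 0.002]
ft_force: [-1.6, 0.7, 13.9]
grip_width: 0.0006
grip_force: 6.9
```

```bash
python3 -c "
from h import *
st();cover()"
```

```text
local mm [  0.8 -59.4] 62.0 F [-1.6  0.7 13.9] j6 -0.026 t 18.2167
cover angle deg 462 [40.9 46.6 52. ]
```

Tip at 54 mm with 14 N, which is the shut stop. Lift clear and verify.

Call:
move_arm:
  motion: "-1 0 0 -0.1 0;-1 0 0 -0.3 0;-1 0 0 -0.5 0;-1 -0.1 0 -0.7 0;-1 -0.3 0 -0.8 0;-1 -0.5 0 -0.8 0;-1 -0.7 0 -0.8 0;-1 -0.9 0 -0.8 0;-1 -0.9 0 -0.8 0;-1 -0.9 0 -0.8 0"

```text
time: 19.1
position: [0.4945, -0.1845, 0.2217]
tool_rot: [0.771, 0.637, -0.003, 0.002]
ft_force: [-0.3, 0.2, 0.5]
grip_width: 0.0009
grip_force: 0.0
```

Run:
```python
from h import *
st();im,d=robot.camera("side");P=cloud("side",d)
for x in(-80,-40,0,40,80):
    r=[]
    for y in(50,0,-40,-60):
        u,v=proj("side",[E(x,y,54)])[0].round().astype(int);r.append(np.median(P[v-1:v+2,u-1:u+2,2]).round(4))
    print(x,r)
cv2.imwrite("pics/s10.png",im[:,:,::-1])
```

```text
local mm [   1.2 -240.5] 221.7 F [-0.3  0.2  0.5] j6 -0.371 t 19.1
-80 [np.float64(0.055), np.float64(0.055), np.float64(0.0541), np.float64(0.0547)]
-40 [np.float64(0.0547), np.float64(0.0549), np.float64(0.0555), np.float64(0.0551)]
0 [np.float64(0.0552), np.float64(0.0549), np.float64(0.0546), np.float64(0.0552)]
40 [np.float64(0.0544), np.float64(0.0551), np.float64(0.0553), np.float64(0.0547)]
80 [np.float64(0.0554), np.float64(0.0552), np.float64(0.0552), np.float64(0.055)]
```

View pics/s10.png

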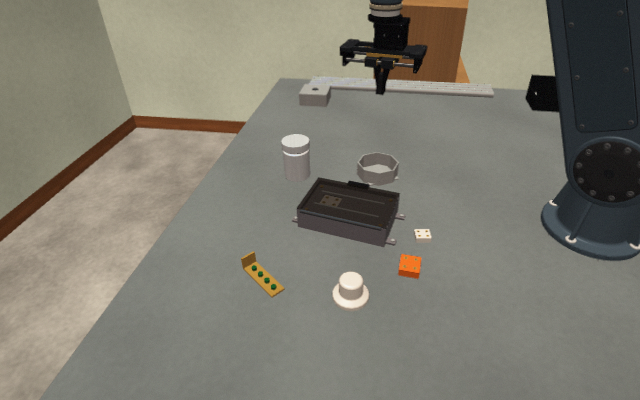

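The cover is level at about 55 mm everywhere and shut over the enclosure at (350,210), with the block visible in the recess at (330,201). The other things are where they were and the arm is clear.

```bash
python3 -c "
from h import *
print(robot.hand_in())"
```

```text
the job is handed in; nothing more can be done
None
```

The job is handed in: the block is seated flush with the deck (about 40 mm), the cover is level and shut (about 55 mm across its top), and it finished at about 19 s with the other things left where they were.

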